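# Face the filter's code to the reader and hold the sprung cup half down

### The arm

A 7-joint arm with a two-finger parallel gripper is mounted at the origin on a cart in front of the work surface, level with it; the furniture and walls round the work are solid. World frame = base frame: x ahead of the robot, y to its left, z up, the work surface at z = 0. Lengths are in mm, angles in rad, forces in N, time in s.
With the tool pointing down it reaches from about 425 to 875 mm from the base axis. Payload 8.4 kg.
Tool frame: the origin (TCP) lies at the very end of the fingers, on their centre line; the grasp point (between the pads) lies 19 mm behind it; z points along the fingers, y is the line along which they close (so a half turn about z gives the same grasp; the last joint's range is limited). The gripper opens to 87 mm and grips with 3 to 60 N. Pads are 19 mm wide; open, the fingers measure 117 mm over their backs; the gripper's body (75 mm by 190 mm) begins 51 mm behind the grasp point.
Start: joints at [1.012, 0.333, 0.04, 1.465, -0.013, 1.343, -0.059], TCP at [288.424, -582.473, 222.546] pointing down, gripper open.
Joint ranges: [-2.58, 2.58], [-0.38, 2.09], [-1.3, 1.39], [0.25, 2.4], [-1.5, 4.64], [0.08, 2.09], [-2.65, 2.65]. Speed limits (rad/s): [2.22, 2.22, 2.79, 2.79, 3.14, 3.14, 3.14].

### API

Orientations are given as a unit quaternion [x, y, z, w].
In Python, from station import r gives the robot as it stands.
- The arm moves only by the tool servo_tool, never from a script. Its argument "steps" is a list that holds one entry, the list of rows, each a list of 7 numbers: the finger opening in cm, from 0 to 8.7, then the shift along the tool's x, y, z in cm, then the turn, a rotation vector about the tool's x, y, z in degrees. A call has 1 to 20 rows; each row shifts and turns the commanded pose from where the row before left it, along the tool's axes as they then stand; what a row does not reach is not made up. A row lasts 1/8 s, in which the tool goes at most 62.5 mm and 10.7 degrees, less where a joint would pass 70% of its speed; a pose out of reach is approached as far as the arm can. A call is refused whole if a number of a shift passes 6.25 or a number of a turn 10.7, either way. A call with a gripper value outside its range is refused whole. The fingers move at their own pace and stop on an object; "newtons" is the grip in N (left out, the last holds). Time passes only in rows, so rows that do not move let the fingers close. It gives the time, the measured TCP pose, the force, the opening and the grip force at its end, in the units of the state.
- r.observe(): the state, without advancing time (a new reading comes with each control period).
- r.get_image(name): name is "scene" or "side" or "wrist"; returns a dict with "color" (400x640x3 uint8, red, green, blue), "z_map" (400x640 float32, mm along the optical axis (not along the pixel's ray), 0 where there is no reading), "vfov" (degrees; the focal length in pixels is half the picture's height over the tangent of half this angle, whatever the lens; pixels are square), "cx", "cy" (the principal point, pixels), "xyz" and "attitude" of the camera in the world; the wrist camera has in their place "tool_from_camera" (4x4, takes a point from camera to tool coordinates, whose origin is the TCP and whose axes are the flange's). Camera axes: x right, y down, z forward; pixel columns grow to the right and rows downward; lengths in mm; the calibration is good to about 2 mm. A picture is of the moment at which its call begins: read the wrist's pose just before it.
- r.sign_off(): hands the job in; it is judged then, once.
The state is a dict: "t": time; "q": joint angles; "joint_vel": joint speeds; "effort": joint torques, N m; "tool_pos": TCP position; "orientation": TCP orientation; "ft_force": force on the tool from outside, world axes, zero at the start; "moment": the same for the moment, N m; "width": finger opening in mm; "grip_force": force on a finger pad.
Only numpy, scipy, OpenCV 4.12 (cv2) and the standard library are available. Lean on these libraries where they do the work, as an engineer would, in place of code of your own. Each camera call takes 0.05 s, during which the arm holds its last target. There are 200 camera calls.

### The job

Turn the blue oil filter in its cup until the coded label squarely faces the reader's window, with the cup still up. Then press the filter straight down so that the sprung cup sinks about half of its 20 mm travel (never through to the stop, which trips the reader), and finish while holding it there: the program ends with the filter still held down, label still facing the window. Leave the tape measure, the tin and the spanner alone.

Things in the scene. Friction and masses are not known exactly. Their poses are not given: they have to be found in the camera images.
- reader: bench code reader, fixed to the surface: grey round foot (86 mm across, 12 mm thick) with a grey arm 56 mm wide that carries a black reader block. Origin on the surface, under the axis of the cup; x points from the cup to the reader block, y to the left of that, z up. The block (58 mm wide, 40 mm deep, top 118 mm above the surface) has its face 87 mm from the cup's axis.
- reader_window (a point): centre of the reader's window (yellow frame, red lens), on the face of the black block towards the cup: 85 mm from the cup's axis, 90 mm above the surface
- cup (a joint): travel of the sprung aluminium cup in m: 0 = up (start), grows as the cup is pushed down, stop at 0.020. The spring resists with about 4.8 N at 0 (it carries the filter without sinking), 7.8 N at 0.010 and 10.8 N at 0.020; the cup springs back when let go and does not turn. Below it the stem shows bands, upwards from the guide sleeve: white 7 mm, green 6 mm, red 7 mm; they sink into the black sleeve, so the green band is at the sleeve's rim when the cup is half down.
- cup_floor (a point): centre of the cup's inner floor, on which the filter stands; 47 mm above the surface with the cup up, moves down with the cup. The cup is 72 mm across outside, 63 mm inside, its rim 12 mm above this floor.
- filter: loose blue spin-on oil filter, a cylinder 56 mm in diameter and 85 mm tall, 0.2 to 0.4 kg, standing upright in the cup with its flat lid 132 mm above the surface (cup up); it can be turned in the cup. Origin at the centre of its underside, z up, x towards the middle of the label. A white stripe on the lid runs from the centre to the label's side.
- code (a point): middle of the coded label (white, 24 mm wide, 34 mm high, black squares) on the filter's side: 28 mm from the filter's axis, 45 mm above its underside. It starts 0.8 to 2.6 rad anticlockwise (seen from above) from the direction of the reader; it faces the window when it lies on the line from the filter's axis to the window.
- tape_measure: yellow tape measure standing on its foot, 78x32x62 mm, bystander: leave it alone; origin under its centre
- tin_paste: yellow and green tin, 68 mm across, 51 mm high, bystander: leave it alone; origin under its centre
- spanner_13: steel spanner lying flat, 170x28x6 mm, bystander: leave it alone; origin under its centre

How it is judged:
By the outcome, as a careful person would: the job done as asked, in the order asked, and still so for the second after the job is handed in, while the arm keeps its last pose, push and grip.
It also fails if it takes over 48 s, if anything falls off the work surface, if the arm or the gripper's body presses on something with over 40 N, if the wrist force passes 120 N, or if a joint passes its speed limit or range.

## Working session

There is one attempt and no reset: what is moved stays moved. The work goes in short steps, Python scripts to look and compute and a tool call to move; the robot and the scene stay as the last step left them, time stands still between calls to the robot, and variables do not carry over. Pictures are saved under pics/ and viewed, at most 10 in all, crops included, and the job is handed in when it is done.

Besides the shell and the picture viewer there is one more tool, called after ">>>" as name([rows], argument=value, ...), one row to a line, values as JSON. servo_tool: Moves the arm, as the interface text tells. Its arguments: {"type":"object","properties":{"steps":{"type":"array"},"newtons":{"type":"number"}},"required":["steps"]}

```bash
mkdir -p pics; ls; cat > h.py <<'E'
import numpy as np,cv2
from station import r
from scipy.spatial.transform import Rotation as R
def snap(name,fn=None):
    o=r.observe(); im=r.get_image(name)
    if fn: cv2.imwrite('pics/'+fn,im['color'][:,:,::-1])
    return o,im
def cam(o,im):
    if 'tool_from_camera' in im:
        T=np.eye(4);T[:3,:3]=R.from_quat(o['orientation']).as_matrix();T[:3,3]=o['tool_pos'];return T@np.array(im['tool_from_camera'])
    T=np.eye(4);a=np.array(im['attitude'],float)
    T[:3,:3]=R.from_quat(a).as_matrix() if a.size==4 else a.reshape(3,3)
    T[:3,3]=im['xyz'];return T
def cloud(o,im):
    z=im['z_map'];h,w=z.shape;f=h/2/np.tan(np.radians(im['vfov'])/2)
    v,u=np.mgrid[:h,:w];P=np.stack([(u-im['cx'])/f*z,(v-im['cy'])/f*z,z],-1)
    T=cam(o,im);W=P@T[:3,:3].T+T[:3,3];W[z==0]=np.nan;return W
E
python3 - <<'E'
from h import *
for n in ['scene','side']:
    o,im=snap(n,n+'0.png');W=cloud(o,im);np.save(n+'.npy',W);np.save(n+'c.npy',im['color'])
    print(n,im['xyz'],im['attitude'],im['vfov'])
print(o)
E
```

```text
pics
scene [139.89152944 200.56592214 738.92913858] [-0.37418753  0.86072466 -0.31924454  0.13122373] 45.456252396326306
side [ 282.94162189 -988.93545803  374.02886854] [ 0.80568881 -0.1170865   0.06898283 -0.57653939] 45.1941388165874
{'t': 0.05, 'q': array([ 1.01175899,  0.33392432,  0.03988484,  1.46628125, -0.01341606,
        1.34329091, -0.05854429]), 'joint_vel': array([-0.00072777, -0.00072652,  0.00151969, -0.00020528, -0.00127497,
       -0.00109307, -0.00015353]), 'effort': array([ 3.81116974e-03, -6.58439040e+01,  1.34114977e+00, -4.05122745e+01,
       -5.98497782e-02,  4.13129583e-02,  8.28513680e-05]), 'tool_pos': array([ 288.23402068, -582.07128692,  221.64586285]), 'orientation': array([ 9.73693233e-01,  2.27861399e-01, -2.34785658e-04, -7.84431572e-04]), 'ft_force': array([ 0.50408079, -0.52163144, -0.48655426]), 'moment': array([0.025627  , 0.02666557, 0.04678822]), 'grip_force': 0.0, 'width': 86.62554942193874}
```

```bash
python3 -c "
import cv2,numpy as np
a=cv2.imread('pics/scene0.png');b=cv2.imread('pics/side0.png')
cv2.imwrite('pics/both.png',cv2.resize(np.vstack([a,b]),(480,600)))"
```

```text
(no output)
```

View pics/scene0.png

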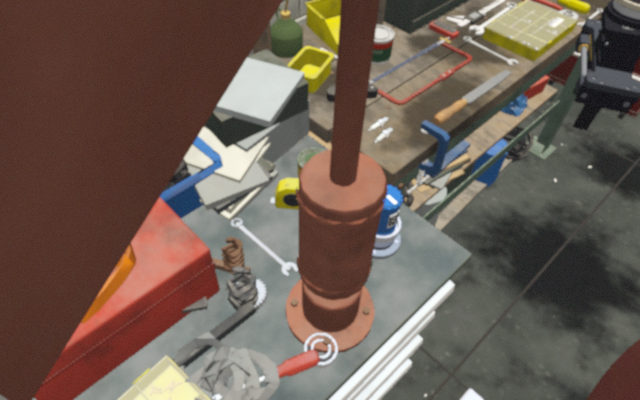

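View pics/side0.png

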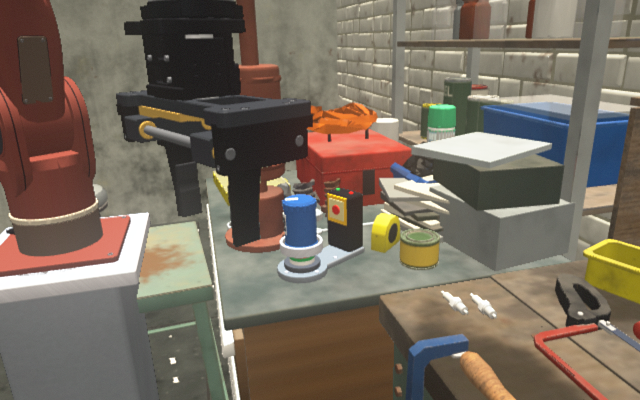

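The side view shows the filter at (300,220), the reader block with its yellow window at (338,210), the tape at (385,232) and the tin at (420,248). In the scene view the arm partly hides the filter at (390,215).

```bash
python3 - <<'E'
from h import *
from scipy.optimize import least_squares
W=np.load('side.npy');c=np.load('sidec.npy')
hsv=cv2.cvtColor(c,cv2.COLOR_RGB2HSV)
def box(m,u0,u1,v0,v1):
    k=np.zeros(m.shape,bool);k[v0:v1,u0:u1]=1;return m&k&np.isfinite(W[...,2])
blue=box((hsv[...,0]>95)&(hsv[...,0]<130)&(hsv[...,1]>120),270,325,190,260)
P=W[blue];print(len(P),P.min(0),P.max(0))
S=P[(P[:,2]>70)&(P[:,2]<125)]
f=least_squares(lambda p:np.hypot(S[:,0]-p[0],S[:,1]-p[1])-28,S[:,:2].mean(0)+[0,20],loss='soft_l1');print('axis side',f.x,np.abs(f.fun).mean())
L=P[P[:,2]>129];print('lid',len(L),np.median(L,0))
yel=box((hsv[...,0]>18)&(hsv[...,0]<35)&(hsv[...,1]>120),325,352,190,225)
Y=W[yel];w=np.median(Y,0);print('win',len(Y),w)
d=w[:2]-f.x;print('dist',np.hypot(*d),np.arctan2(d[1],d[0]))
for n,b in dict(tape=(370,402,205,255),tin=(398,442,225,270)).items():
    q=W[box((hsv[...,1]>110),*b)];print(n,np.percentile(q,[3,50,97],axis=0).round())
# block
bl=box(c.max(2)<50,326,366,185,250);q=W[bl];print('block',np.percentile(q,[3,50,97],axis=0).round())
Ws=np.load('scene.npy');cs=np.load('scenec.npy');h=cv2.cvtColor(cs,cv2.COLOR_RGB2HSV)
k=np.zeros(h.shape[:2],bool);k[180:260,375:410]=1
P=Ws[k&(h[...,0]>95)&(h[...,0]<130)&(h[...,1]>120)];print('scene blue',np.percentile(P,[2,50,98],axis=0).round())
E
python3 -c "
import cv2
a=cv2.imread('pics/side0.png')[170:285,260:450]
cv2.imwrite('pics/sidecrop.png',cv2.resize(a,None,fx=4,fy=4,interpolation=2))"
```

```text
1437 [ 402.66546043 -290.35398189   55.90581989] [ 456.46288104 -239.93996247  132.67734649]
axis side [ 430.24116571 -258.73561645] 0.9545443429956942
lid 212 [ 432.18331264 -270.73574151  131.41355422]
win 269 [ 507.40751066 -222.75852643   95.17938722]
dist 85.14103475539724 0.4362666605029058
tape [[ 573. -273.    3.]
 [ 591. -222.   36.]
 [ 634. -197.   62.]]
tin [[ 601. -322.    6.]
 [ 620. -316.   25.]
 [ 655. -199.   43.]]
block [[ 496. -221.   17.]
 [ 499. -205.   17.]
 [ 509. -200.   42.]]
scene blue [[ 344. -284.   56.]
 [ 411. -248.  127.]
 [ 437. -127.  310.]]
```

View pics/sidecrop.png

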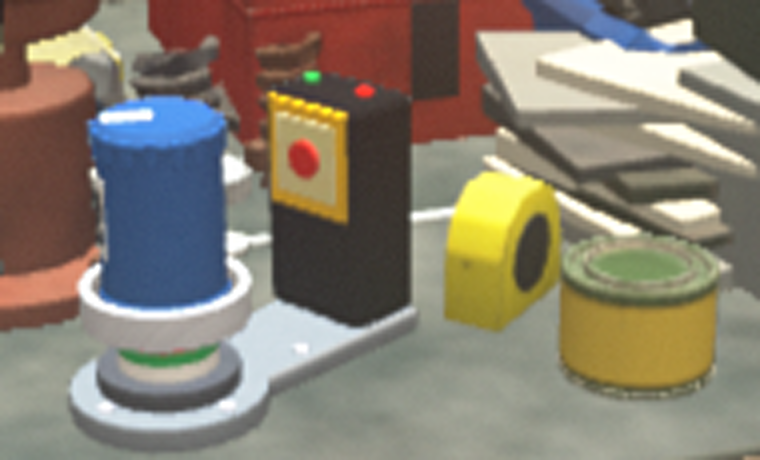

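>>> servo_tool([
  [[8.7, 1.35, -1.13, 0, 0, 0, 0], [8.7, 2.7, -2.26, 0, 0, 0, 0], [8.7, 2.7, -2.26, 0, 0, 0, 0], [8.7, 2.7, -2.26, 0, 0, 0, 0], [8.7, 2.7, -2.26, 0, 0, 0, 0], [8.7, 2.7, -2.26, 0, 0, 0, 0], [8.7, 2.7, -2.26, 0, 0, 0, 0], [8.7, 2.7, -2.26, 0, 0, 0, 0], [8.7, 2.7, -2.26, 0, 0, 0, 0], [8.7, 2.7, -2.26, 0, 0, 0, 0], [8.7, 1.35, -1.13, 0, 0, 0, 0], [8.7, 0, 0, 0, 0, 0, 0], [8.7, 0, 0, 0, 0, 0, 0]],
])

```text
t: 1.72
tool_pos: [429.4, -261.4, 222.5]
orientation: [0.974, 0.227, -0.0, 0.0]
ft_force: [0.2, -0.6, -0.4]
width: 86.6
grip_force: 0.0
```

```bash
python3 - <<'E'
from h import *
o,im=snap('wrist','w1.png');W=cloud(o,im);np.save('w1.npy',W);np.save('w1c.npy',im['color'])
o2,im=snap('side','s1.png');np.save('s1.npy',cloud(o2,im));np.save('s1c.npy',im['color'])
print(o['t'],o['q'].round(3),o['tool_pos'],o['orientation'])
E
```

```text
1.725 [ 0.659  0.046 -0.207  1.806  0.01   1.291 -0.663] [ 429.4163884  -261.36694516  222.49005185] [ 9.73867132e-01  2.27118338e-01 -2.16524012e-04  1.53219368e-04]
```

View pics/w1.png

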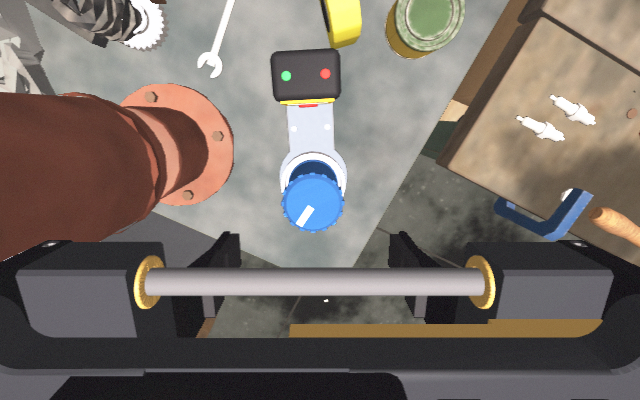

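The wrist view shows the lid at (312,202) with its white stripe pointing down-left (from centre to about (300,222)), the reader block at (306,76), and a reddish column to the left, around (190,150).

```bash
python3 - <<'E'
from h import *
from scipy.optimize import least_squares
W=np.load('w1.npy');c=np.load('w1c.npy');h=cv2.cvtColor(c,cv2.COLOR_RGB2HSV)
k=np.zeros(c.shape[:2],bool);k[165:240,275:350]=1
lid=k&(np.abs(W[...,2]-132)<4);P=W[lid]
pts=np.argwhere(lid)[:,::-1].astype(np.float32)
hull=cv2.convexHull(W[lid][:,:2].astype(np.float32));ctr,rad=cv2.minEnclosingCircle(hull);print('lid z',np.median(P[:,2]),'circle',ctr,rad,'mean',P.mean(0))
st=lid&(h[...,1]<80)&(h[...,2]>130);S=W[st][:,:2];print('stripe',len(S),S.mean(0))
m=S.mean(0);u,s,vt=np.linalg.svd(S-m);d=vt[0]*np.sign(vt[0]@(m-ctr));print('stripe axis ang',np.arctan2(d[1],d[0]),'centre->mean',np.arctan2(*(m-ctr)[::-1]),s)
kb=np.zeros_like(k);kb[40:110,262:350]=1
B=W[kb&(np.abs(W[...,2]-118)<4)];rect=cv2.minAreaRect(B[:,:2].astype(np.float32));print('block top',rect)
bx=cv2.boxPoints(rect);print(bx)
bc=np.array(rect[0]);d=bc-ctr;print('dir to block',np.arctan2(d[1],d[0]),np.hypot(*d),'(expect 107)')
# obstacles in the sweep of the body (radius 110) above z 100
for n in ['w1','s1','scene']:
    V=np.load(n+'.npy').reshape(-1,3);V=V[np.isfinite(V[:,2])]
    rr=np.hypot(V[:,0]-ctr[0],V[:,1]-ctr[1]);q=V[(rr<130)&(V[:,2]>140)];print(n,len(q))
V=W[:235,:235].reshape(-1,3);V=V[(V[:,2]>20)];print('column',np.percentile(V,[2,50,98],axis=0).round())
rr=np.hypot(V[:,0]-ctr[0],V[:,1]-ctr[1]);print(rr.min(),V[rr.argmin()])
# side-view foot circle / lid check
E
```

```text
lid z 132.3383478170303 circle (428.8650817871094, -262.1939697265625) 27.91155242919922 mean [ 430.1076836  -261.54010037  131.99235824]
stripe 184 [ 416.60945435 -261.12150514]
stripe axis ang 2.7634436942621514 centre->mean 3.054307070888921 [103.11005249  48.6965605 ]
block top ((520.979736328125, -210.53099060058594), (41.169288635253906, 57.08305740356445), 29.45985984802246)
[[ 489.01956 -195.80368]
 [ 517.0938  -245.50592]
 [ 552.93994 -225.2583 ]
 [ 524.86566 -175.55606]]
dir to block 0.5111390879238592 105.61331825760301 (expect 107)
w1 97693
s1 9742
scene 5
column [[ 374. -144.   23.]
 [ 422. -123.  190.]
 [ 497.   82.  269.]]
45.76078121360469 [ 418.12165445 -217.71219968  224.5836306 ]
```

```bash
python3 - <<'E'
from h import *
W=np.load('w1.npy');c=np.load('w1c.npy');h=cv2.cvtColor(c,cv2.COLOR_RGB2HSV)
k=np.zeros(c.shape[:2],bool);k[165:240,275:350]=1
lid=k&(np.abs(W[...,2]-132)<4)
blue=lid&(h[...,0]>95)&(h[...,0]<130)&(h[...,1]>120)
ctr=np.array([429.5,-261.9])
st=lid&(h[...,1]<90)&(h[...,2]>150)&(np.hypot(W[...,0]-ctr[0],W[...,1]-ctr[1])<26.5)
n,l,stt,ce=cv2.connectedComponentsWithStats(st.astype(np.uint8));i=1+stt[1:,4].argmax();st=l==i;print(stt[i])
S=W[st][:,:2];print('stripe rect',cv2.minAreaRect(S.astype(np.float32)))
m=S.mean(0);u,s,vt=np.linalg.svd(S-m,full_matrices=False);d=vt[0]*np.sign(vt[0]@(m-ctr));print(m,'axis',np.arctan2(d[1],d[0]),'c->m',np.arctan2(*(m-ctr)[::-1]),s)
# filter lid ellipse centre from pixel hull
e=cv2.fitEllipse(cv2.convexHull(np.argwhere(blue|st)[:,::-1].astype(np.float32)));print('ellipse',e)
# yellow frame
y=(h[...,0]>18)&(h[...,0]<35)&(h[...,1]>120);y[:90]=0;y[112:]=0;y[:,:270]=0;y[:,345:]=0
Y=W[y];print('yellow',len(Y),np.percentile(Y,[5,50,95],axis=0).round(1))
# side: arm & block in both side images
for nme in ['side','s1']:
    V=np.load(nme+'.npy');cc=np.load(nme+'c.npy');hh=cv2.cvtColor(cc,cv2.COLOR_RGB2HSV)
    kk=np.zeros(k.shape,bool);kk[190:228,325:352]=1
    Yw=V[kk&(hh[...,0]>18)&(hh[...,0]<35)&(hh[...,1]>60)&(hh[...,2]>120)]
    Yw=Yw[np.isfinite(Yw[:,2])];mm=np.median(Yw,0);Yw=Yw[np.abs(Yw-mm).max(1)<30]
    cen=(Yw.min(0)+Yw.max(0))/2;u,s,vt=np.linalg.svd(Yw-Yw.mean(0),full_matrices=False);nn=vt[2]*np.sign(vt[2][0]);print(nme,len(Yw),cen,Yw.min(0),Yw.max(0),'normal',np.arctan2(nn[1],nn[0]),nn[2])
# column
q=W[85:205,150:235].reshape(-1,3);q=q[(q[:,2]>5)&(q[:,2]<30)];print('flange',np.percentile(q,[2,50,98],axis=0).round())
q=W[90:230,0:235].reshape(-1,3);q=q[q[:,2]>40];q=q[np.argsort(q[:,1])];print('column low-y',q[:3].round(),q[len(q)//50].round(),q[:,2].max())
E
```

```text
[296 205  19  22 184]
stripe rect ((415.8737487792969, -260.492431640625), (7.41572904586792, 21.364662170410156), 82.92462158203125)
[ 416.15342912 -260.54227775] axis 3.022005506531872 c->m 3.0402132346195447 [82.20207485 27.97197682]
ellipse ((312.36590576171875, 201.97308349609375), (60.3325309753418, 61.48582077026367), 81.88574981689453)
yellow 214 [[nan nan nan]
 [nan nan nan]
 [nan nan nan]]
side 462 [ 505.37944181 -217.34694914   89.39964159] [ 493.02077793 -241.32007592   63.37361624] [ 517.7381057  -193.37382235  115.42566693] normal 0.5146428645482545 -0.005630682349370398
s1 436 [ 505.40744341 -217.00242518   90.49273769] [ 493.08661485 -241.02753514   64.67288263] [ 517.72827197 -192.97731522  116.31259276] normal 0.509935777864939 -0.011650677175279935
flange [[ 322. -163.   11.]
 [ 422. -128.   14.]
 [ 456.  -56.   26.]]
column low-y [[ 386. -147.  160.]
 [ 385. -147.  159.]
 [ 386. -147.  161.]] [ 393. -144.  188.] 276.7694576399036
```

```bash
python3 - <<'E'
from h import *
from scipy.optimize import least_squares
W=np.concatenate([np.load('w1.npy')[60:232,0:240].reshape(-1,3),np.load('scene.npy')[140:340,285:390].reshape(-1,3),np.load('side.npy')[60:245,225:290].reshape(-1,3)])
src=np.repeat([0,1,2],[172*240,200*105,185*65])
for a,b in [(60,100),(100,140),(140,180),(180,220),(220,260),(260,300),(300,400)]:
    m=(W[:,2]>a)&(W[:,2]<b)&(W[:,1]>-175)&(W[:,1]<0)&(W[:,0]>300)&(W[:,0]<520);S=W[m]
    if len(S)<50: print(a,len(S));continue
    f=least_squares(lambda p:np.hypot(S[:,0]-p[0],S[:,1]-p[1])-p[2],[400,-100,45],loss='soft_l1')
    print(a,len(S),np.bincount(src[m]),f.x.round(1),np.abs(f.fun).mean().round(1),'gap to cup axis',(np.hypot(f.x[0]-431,f.x[1]+259)-abs(f.x[2])).round(1))
E
```

```text
60 3797 [2167 1024  606] [384.6 -91.3  46.5] 2.0 gap to cup axis 127.5
100 1025 [561 236 228] [383.4 -91.9  41.4] 7.0 gap to cup axis 132.3
140 5013 [3721 1056  236] [384.8 -91.5  52.6] 0.9 gap to cup axis 121.1
180 7157 [6017 1140] [384.8 -91.6  52.2] 0.4 gap to cup axis 121.5
220 10008 [8674 1334] [384.9 -91.5  52.2] 0.4 gap to cup axis 121.6
260 4062 [2095 1552  415] [385.  -91.3  52.1] 0.6 gap to cup axis 121.8
300 7070 [   0 6102  968] [386.1 -96.   43.4] 11.9 gap to cup axis 125.6
```

>>> servo_tool([
  [[8.7, 0, 0, 0, 0, 0, -5], [8.7, 0, 0, 0, 0, 0, -10], [8.7, 0, 0, 0, 0, 0, -10], [8.7, 0, 0, 0, 0, 0, -10], [8.7, 0, 0, 0, 0, 0, -10], [8.7, 0, 0, 0, 0, 0, -10], [8.7, 0, 0, 0, 0, 0, -10], [8.7, 0, 0, 0, 0, 0, -10], [8.7, 0, 0, 0, 0, 0, -10], [8.7, 0, 0, 0, 0, 0, -5], [8.7, 0, 0, 0, 0, 0, 0], [8.7, 0, 0, 0, 0, 0, 0]],
])

```text
t: 3.32
tool_pos: [429.9, -260.6, 222.5]
orientation: [0.529, 0.849, -0.0, -0.0]
ft_force: [0.4, -0.3, 0.4]
width: 87.1
grip_force: 0.0
```

```bash
python3 - <<'E'
from h import *
o,im=snap('wrist','w2.png');W=cloud(o,im);c=im['color'];h=cv2.cvtColor(c,cv2.COLOR_RGB2HSV)
print(o['q'].round(3),o['tool_pos'],R.from_quat(o['orientation']).as_matrix()[:,:2].round(3).tolist())
lid=(np.abs(W[...,2]-132)<4)&(np.hypot(W[...,0]-430,W[...,1]+261)<34)
print('circle',cv2.minEnclosingCircle(W[lid][:,:2].astype(np.float32)),lid.sum())
ctr=np.array(cv2.minEnclosingCircle(W[lid][:,:2].astype(np.float32))[0])
st=lid&(h[...,1]<90)&(h[...,2]>150)&(np.hypot(W[...,0]-ctr[0],W[...,1]-ctr[1])<26.5)
n,l,s,_=cv2.connectedComponentsWithStats(st.astype(np.uint8));st=l==1+s[1:,4].argmax();S=W[st][:,:2];m=S.mean(0)
d=np.linalg.svd(S-m,full_matrices=False)[2][0];d*=np.sign(d@(m-ctr));print(st.sum(),'axis',np.arctan2(d[1],d[0]),'c->m',np.arctan2(*(m-ctr)[::-1]))
E
```

```text
[ 0.694  0.048 -0.245  1.804  0.012  1.291  0.903] [ 429.86665397 -260.6302891   222.4890453 ] [[-0.441, 0.897], [0.897, 0.441], [0.0, -0.0]]
circle ((428.4858703613281, -261.7209167480469), 28.01668357849121) 2822
187 axis 3.0333276565849108 c->m 3.0399045684357047
```

>>> servo_tool([
  [[8.7, 0, 0, 1, 0, 0, 0], [8.7, 0, 0, 2, 0, 0, 0], [8.7, 0, 0, 2, 0, 0, 0], [8.7, 0, 0, 2, 0, 0, 0], [8.7, 0, 0, 2, 0, 0, 0], [8.7, 0, 0, 2, 0, 0, 0], [8.7, 0, 0, 1.2, 0, 0, 0], [8.7, 0, 0, 0, 0, 0, 0]],
])

```text
t: 4.38
tool_pos: [429.5, -259.8, 99.7]
orientation: [0.527, 0.85, 0.0, -0.001]
ft_force: [-0.7, 0.2, 0.4]
width: 87.1
grip_force: 0.0
```

>>> servo_tool([
  [[6.5, 0, 0, 0, 0, 0, 0], [6.0, 0, 0, 0, 0, 0, 0], [5.6, 0, 0, 0, 0, 0, 0], [5.2, 0, 0, 0, 0, 0, 0], [5.0, 0, 0, 0, 0, 0, 0], [5.0, 0, 0, 0, 0, 0, 0], [5.0, 0, 0, 0, 0, 0, 0], [5.0, 0, 0, 0, 0, 0, 0]],
], newtons=20)

```text
t: 5.38
tool_pos: [430.0, -260.3, 100.6]
orientation: [0.527, 0.85, -0.0, -0.0]
ft_force: [-2.1, -1.1, 1.5]
width: 55.4
grip_force: 20.0
```

>>> servo_tool([
  [[5, 0, 0, 0, 0, 0, 5], [5, 0, 0, 0, 0, 0, 9], [5, 0, 0, 0, 0, 0, 9], [5, 0, 0, 0, 0, 0, 9], [5, 0, 0, 0, 0, 0, 9], [5, 0, 0, 0, 0, 0, 9], [5, 0, 0, 0, 0, 0, 9], [5, 0, 0, 0, 0, 0, 9], [5, 0, 0, 0, 0, 0, 9], [5, 0, 0, 0, 0, 0, 9], [5, 0, 0, 0, 0, 0, 9], [5, 0, 0, 0, 0, 0, 9], [5, 0, 0, 0, 0, 0, 9], [5, 0, 0, 0, 0, 0, 9], [5, 0, 0, 0, 0, 0, 9], [5, 0, 0, 0, 0, 0, 9], [5, 0, 0, 0, 0, 0, 4], [5, 0, 0, 0, 0, 0, 0], [5, 0, 0, 0, 0, 0, 0]],
])

```text
t: 7.75
tool_pos: [430.4, -259.6, 100.6]
orientation: [0.971, -0.238, 0.0, -0.0]
ft_force: [-0.2, 1.3, 1.4]
width: 55.5
grip_force: 20.0
```

```bash
cat > look.py <<'E'
from h import *
import sys
t=sys.argv[1]
o,im=snap('wrist',t+'w.png');W=cloud(o,im);h=cv2.cvtColor(im['color'],cv2.COLOR_RGB2HSV)
T=R.from_quat(o['orientation']).as_matrix();p=o['tool_pos']
print(o['t'],o['q'].round(3),p.round(1),'tool x ang',np.arctan2(T[1,0],T[0,0]),'tool z',T[:,2].round(4),o['ft_force'].round(1),o['width'],o['grip_force'])
top=float(sys.argv[2]);
near=(np.abs(W[...,2]-top)<5)&(np.hypot(W[...,0]-p[0],W[...,1]-p[1])<32)
bl=near&(h[...,1]>120)&(h[...,0]>95)&(h[...,0]<130)
st=near&(h[...,1]<90)&(h[...,2]>140)&(np.hypot(W[...,0]-p[0],W[...,1]-p[1])<26)
print('lid z',np.median(W[bl][:,2]),bl.sum(),W[bl].mean(0).round(1))
n,l,s,_=cv2.connectedComponentsWithStats(st.astype(np.uint8));print(s[1:,4])
st=l==1+s[1:,4].argmax();S=W[st][:,:2];m=S.mean(0)
d=np.linalg.svd(S-m,full_matrices=False)[2][0];d*=np.sign(d@(m-p[:2]));print(st.sum(),m,'axis',np.arctan2(d[1],d[0]),'c->m',np.arctan2(*(m-p[:2])[::-1]))
y=(h[...,0]>18)&(h[...,0]<35)&(h[...,1]>110)
f=y&(np.hypot(W[...,0]-505.4,W[...,1]+217)<30);Y=W[f]
if len(Y): print('yellow',len(Y),np.percentile(Y,[2,50,98],axis=0).round(1).tolist())
snap('side',t+'s.png')
a=cv2.imread(f'pics/{t}w.png');b=cv2.imread(f'pics/{t}s.png')[170:285,240:400]
b=cv2.resize(b,(400,288),interpolation=2);k=np.zeros((600,640,3),np.uint8);k[:300]=a[:300];k[306:594,:400]=b
cv2.imwrite(f'pics/{t}.png',k)
E
python3 look.py a 132
```

```text
7.75 [ 0.501  0.143 -0.049  1.963  0.008  1.035 -1.604] [ 430.4 -259.6  100.6] tool x ang -0.48067242655490505 tool z [ 3.e-04  6.e-04 -1.e+00] [-0.2  1.3  1.4] 55.545315542016475 19.99909607693553
lid z 131.95531935068317 5146 [ 436.9 -265.9  131.4]
[400   1   1   1   1   1   2   1   1]
400 [ 444.47342403 -254.82320988] axis 0.6414766758264363 c->m 0.3294457118813737
yellow 1222 [[492.5, -240.0, 67.1], [506.4, -224.7, 113.9], [515.4, -201.2, 116.4]]
```

View pics/a.png

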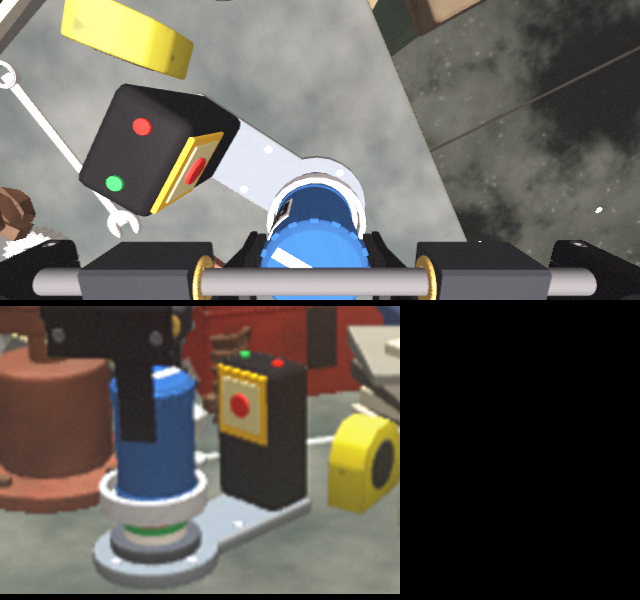

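The label is on the block's side and the stripe, at (290,258), is partly hidden by the gripper rod. The cup is still up. I'll fit the stripe's edge for an accurate angle.

```bash
cat > ang.py <<'E'
from h import *
import sys
top=float(sys.argv[1])
o,im=snap('wrist');T=cam(o,im);c=im['color'];f=200/np.tan(np.radians(im['vfov'])/2)
p=o['tool_pos']
def toplane(uv):
    d=np.c_[(uv[:,0]-im['cx'])/f,(uv[:,1]-im['cy'])/f,np.ones(len(uv))]@T[:3,:3].T
    return (T[:3,3]+d*((top-T[2,3])/d[:,2])[:,None])[:,:2]
# rectify the lid plane, 5 px per mm, world x right, y up
N=320;g=np.array([[0,0],[N,0],[N,N],[0,N]],float);w=np.c_[p[0]-32+g[:,0]/5,p[1]+32-g[:,1]/5]
q=np.c_[w,np.full(4,top),np.ones(4)]@np.linalg.inv(T).T;uv=np.c_[q[:,0]/q[:,2]*f+im['cx'],q[:,1]/q[:,2]*f+im['cy']]
M=cv2.getPerspectiveTransform(uv.astype(np.float32),g.astype(np.float32))
rc=cv2.warpPerspective(c,M,(N,N));h=cv2.cvtColor(rc,cv2.COLOR_RGB2HSV)
m=((h[...,1]<100)&(h[...,2]>150)).astype(np.uint8)
yy,xx=np.mgrid[:N,:N];m[np.hypot(xx-160,yy-160)>127]=0
n,l,s,_=cv2.connectedComponentsWithStats(m);m=(l==1+s[1:,4].argmax()).astype(np.uint8)
cn=max(cv2.findContours(m,0,1)[0],key=len)[:,0].astype(float)
# long edges: direction histogram by projecting contour
best=[]
for a in np.arange(0.2,0.9,0.005):
    nrm=np.array([np.sin(a),np.cos(a)]);s=cn@nrm  # image y down
    H=np.histogram(s,np.arange(s.min(),s.max()+1.5,1.5))[0];best.append((np.sort(H)[-2:].sum(),a))
print('edge angle',[round(a,3) for _,a in sorted(best)[-5:]],'rect',cv2.minAreaRect(cn.astype(np.float32)),'tcp',p.round(1),o['ft_force'].round(1))
cv2.imwrite('pics/rect_%d.png'%(o['t']*100),rc[:,:,::-1])
E
python3 ang.py 132; ls pics
```

```text
edge angle [np.float64(0.47), np.float64(0.475), np.float64(0.455), np.float64(0.46), np.float64(0.33)] rect ((108.67124938964844, 133.1864776611328), (137.59573364257812, 253.41639709472656), 27.58203125) tcp [ 430.4 -259.7  100.6] [0.9 2.3 1.9]
a.png
as.png
aw.png
both.png
rect_785.png
s1.png
scene0.png
side0.png
sidecrop.png
w1.png
w2.png
```

View pics/rect_785.png

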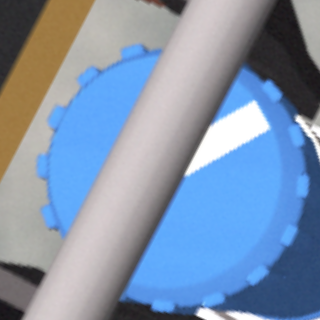

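The rectified lid shows the stripe from about (195,160) to (265,115), with the grey rod crossing the centre.

```bash
cat > ang2.py <<'E'
import cv2,numpy as np,sys
a=cv2.imread(sys.argv[1]).astype(int)
m=((a.min(2)>205)).astype(np.uint8);m[:60]=0;m[:,:165]=0;m[:,285:]=0;m[210:]=0
n,l,s,c=cv2.connectedComponentsWithStats(m);i=1+s[1:,4].argmax();m=l==i;print(s[i])
t=[];b=[];xs=range(212,246)
for x in xs:
    v=np.where(m[:,x])[0];t.append(v.min());b.append(v.max())
xs=np.array(list(xs))
for e,nm in((t,'top'),(b,'bot')): print(nm,np.arctan(-np.polyfit(xs,e,1)[0]).round(3))
k=np.polyfit(xs,(np.array(t)+b)/2,1);print('mid',np.arctan(-k[0]))
# lid rim circle from blue mask hull points
h=cv2.cvtColor(a.astype(np.uint8),cv2.COLOR_BGR2HSV)
bl=((h[...,0]>95)&(h[...,0]<125)&(h[...,1]>100)&(h[...,2]>190)).astype(np.uint8)
P=cv2.findContours(bl,0,1)[0];P=np.concatenate([p[:,0] for p in P if len(p)>40]).astype(np.float32)
ctr,r=cv2.minEnclosingCircle(P);print('lid',ctr,r,'line offset mm',(np.polyval(k,ctr[0])-ctr[1])*np.cos(np.arctan(k[0]))/5)
E
python3 ang2.py pics/rect_785.png
```

```text
[ 186  101   83   74 2357]
top 0.518
bot 0.518
mid 0.5179935668026294
lid (200.0, 195.0) 169.7116241455078 line offset mm -7.940790947202517
```

>>> servo_tool([
  [[5, 0, 0, 0, 0, 0, 0], [5, 0, 0, 0, 0, 0, 0], [5, 0, 0, 0.15, 0, 0, 0], [5, 0, 0, 0.2, 0, 0, 0], [5, 0, 0, 0.2, 0, 0, 0], [5, 0, 0, 0.2, 0, 0, 0], [5, 0, 0, 0.15, 0, 0, 0], [5, 0, 0, 0.1, 0, 0, 0], [5, 0, 0, 0, 0, 0, 0], [5, 0, 0, 0, 0, 0, 0], [5, 0, 0, 0, 0, 0, 0]],
], newtons=30)

```text
t: 9.28
tool_pos: [430.2, -260.1, 90.6]
orientation: [0.971, -0.239, 0.0, -0.0]
ft_force: [0.4, 3.1, 5.2]
width: 55.6
grip_force: 30.0
```

```bash
python3 look.py b 122; python3 ang.py 122; python3 ang2.py $(ls -t pics/rect_* | head -1); python3 - <<'E'
import cv2,numpy as np
g=lambda n:cv2.resize(cv2.imread(n)[225:285,265:345],None,fx=5,fy=5,interpolation=2)
cv2.imwrite('pics/bands.png',np.hstack([g('pics/as.png'),g('pics/bs.png')]))
E
```

```text
9.275 [ 0.501  0.155 -0.049  1.972  0.009  1.014 -1.606] [ 430.2 -260.1   90.6] tool x ang -0.4826534216641527 tool z [ 2.e-04 -0.e+00 -1.e+00] [0.4 3.1 5.2] 55.622597744887074 29.999506026506424
lid z 122.0482600812993 5181 [ 436.7 -266.5  121.5]
[394   1   1   1   1   2   2   1   1   1]
394 [ 444.36720942 -255.29380357] axis 0.6419147710497806 c->m 0.32811544762765615
yellow 1445 [[492.5, -240.0, 67.2], [506.3, -224.8, 113.6], [515.4, -201.3, 116.3]]
edge angle [np.float64(0.47), np.float64(0.475), np.float64(0.485), np.float64(0.455), np.float64(0.46)] rect ((108.70562744140625, 133.1077880859375), (137.6045379638672, 253.43722534179688), 27.666759490966797) tcp [ 430.2 -260.1   90.6] [1.1 1.5 5.2]
[ 186  101   83   73 2348]
top 0.534
bot 0.513
mid 0.5234546637037745
lid (199.74765014648438, 195.2481689453125) 169.7119903564453 line offset mm -7.941194307485662
```

View pics/bands.png

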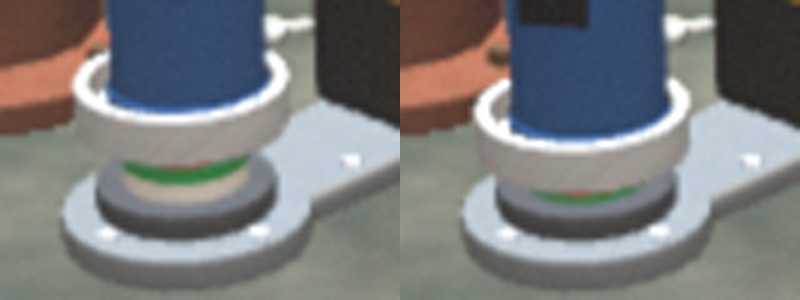

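Before the press (left), the white band shows at the sleeve. After it (right), the white band is gone and green is at the rim at (590,195), so the cup is half down. The lid has sunk 10 mm and the stripe is at 0.52 rad, against 0.51 for the window.

```bash
python3 -c "
from station import r
print(r.sign_off())"
```

```text
the job is handed in; nothing more can be done
None
```

I turned the filter about 144° clockwise with the cup still up, so the label faces the window to within about 0.01 rad. I then pressed it down 10 mm with the green band at the sleeve's rim, and handed the job in with the filter still held there; no verdict came back.

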